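# Refit the lock knob and turn the lock shut

### The arm

A 6-joint arm with a two-finger parallel gripper is mounted at the origin on the work surface. World frame = base frame: x ahead of the robot, y to its left, z up, the work surface at z = 0. Lengths are in m, angles in rad, forces in N, time in s.
With the tool pointing down it reaches from about 0.3 to 0.95 m from the base axis. Payload 3.1 kg.
Tool frame: the origin (TCP) lies at the very end of the fingers, on their centre line; the grasp point (between the pads) lies 19 mm behind it; z points along the fingers, y is the direction in which the jaws open and shut (so a half turn about z gives the same grasp; the last joint's range is limited). The gripper opens to 85 mm and grips with 20 to 120 N. Pads are 22 mm wide; open, the fingers measure 114 mm over their backs; the gripper's body (76 mm by 85 mm) begins 54 mm behind the grasp point. The pads swing forward as they close: fully open they stand 13 mm farther back than shut.
Start: joints at [-1.415, 0.308, 1.634, -0, 1.2, -0.07], TCP at [0.14, -0.609, 0.231] pointing down, gripper open.
Joint ranges: [-3.06, 3.06], [-0.79, 1.96], [0.05, 2.63], [-1.19, 4.34], [0.05, 2.64], [-2.94, 2.94]. Speed limits (rad/s): [2.79, 2.79, 3.14, 3.14, 3.14, 3.14].

### API

Orientations are given as a unit quaternion [x, y, z, w].
In Python, from cell import ctrl, eyes gives the robot as it stands. The module is installed in compiled form; this text tells all that it offers.
- The arm moves only by the tool send_rows, never from a script. Its argument "commands" is a list of rows, each a list of 2 entries, a list of its own where there are three numbers: the shift along the tool's x, y, z in units of 40 mm (1.0 is 40 mm), then the turn about the tool's z in units of 6 degrees (1.0 is 6 degrees). In form: [[[tx, ty, tz], spin], ...]. A call has 1 to 12 rows; each row shifts and turns the pose as measured when the row begins, along the tool's axes as they then stand; what a row does not reach is not made up. A row lasts 1/8 s, in which the tool goes at most 62.5 mm and 10.7 degrees, less where a joint would pass 70% of its speed; a pose out of reach is approached as far as the arm can. A call is refused whole if a number of a shift passes 1 or a number of a turn 1, either way. A call with a gripper value outside its range is refused whole. "jaw" is the opening, from 0 (shut) to 1 (fully open), set as the call begins (left out, the last holds). The fingers move at their own pace and stop on an object; "newtons" is the grip in N (left out, the last holds). Time passes only in rows, so rows that do not move let the fingers close. It gives the time, the measured TCP pose, the force and the opening at its end, in the units of the state.
- ctrl.state(): the state, without advancing time (a new reading comes with each control period).
- eyes.snapshot(name): name is "side" or "top"; returns the picture (480x640x3 uint8, blue, green, red); there is no depth.
- eyes.camera_params(name): a dict with "mtx" (3x3 intrinsics, pixels), "D" ([k1, k2, p1, p2, k3] as OpenCV has them; the pictures are not rectified), "view" (4x4, takes a point from world to camera coordinates). Camera axes: x right, y up, looking along -z (the intrinsics and any distortion apply to the point x, -y, -z); pixel columns grow to the right and rows downward; lengths in m; the calibration is good to about 2 mm. A picture is of the moment at which its call begins. camera_params takes no time and is no camera call.
- ctrl.sign_off(): hands the job in, once; it reports no verdict.
The state is a dict: "time_s": time; "joints": joint angles; "joint_vel": joint speeds; "joint_torque": joint torques, N m; "tcp_pos": TCP position; "eef_rot": TCP orientation; "wrist_force": force on the tool from outside, world axes, zero at the start; "ft_torque": the same for the moment, N m; "gripper_width": finger opening in m.
Only numpy, scipy, OpenCV 4.12 (cv2) and the standard library are available. Lean on these libraries where they do the work, as an engineer would, in place of code of your own. Each camera call takes 0.05 s, during which the arm holds its last target.

### The job

Put the black knob with the red grip bar back on the copper lock's keyed shaft: press it down only lightly and turn it slowly until it drops fully home over the cross key, then turn it clockwise until the bar lies along the long side of the lock, and let go. The shaft may stand at any of a range of angles, so feel for it and never force it, and leave the tokens and the key ring where they are.

Things in the scene. Friction and masses are not known exactly. Their poses are not given: they have to be found in the camera images.
- knob: Loose plastic knob, about 0.14 kg, standing upright; the same after half a turn. Origin: centre of its underside, z up. Round black skirt 46 mm in diameter up to 29 mm height; on it a flat-sided red grip bar from 29 to 67 mm. Underside: a central bore 13.4 mm square, 24 mm deep, and a slot 8.4 mm wide, 9.5 mm deep running right across along knob x, parallel to the bar.
- knob_bar (a point): Point on the knob: middle of its grip bar, 48 mm above the underside, axes those of the knob. The bar is 46 mm long (knob x) and 16 mm wide (knob y), 29 to 67 mm above the underside, with a white line along its top. Grip it across the 16 mm (fingers closing along knob y), fingertips no lower than about 31 mm above the underside to clear the skirt.
- lock: Fixed copper-plated lock housing 130 mm (its x) by 90 mm (its y) by 50 mm high; origin at the centre of its underside, z up; place and yaw vary. A steel shaft stands in the middle of its top, on the origin's vertical axis. Shut: knob x along lock x (shaft at 0 rad), a steel tongue then stands out 8 mm from the +y side. 35 N or more between knob and lock is too much for it.
- seat (a point): Point on the lock, axes those of the lock: centre of the top of the shaft's collar (40 mm in diameter), 53 mm above the lock's underside. The middle of the knob's underside lies here when it is fully home. The knob's underside is 8 mm above it while it rests on the cross key.
- pin (a point): Top of the shaft's round pilot pin, 75 mm above the lock's underside (22 mm above the collar); axes those of the lock. The pin is 12 mm in diameter, its top 5 mm tapered to 6 mm; it guides the knob's bore.
- key (a point): Middle of the cross key's height, on the shaft's axis, 57 mm above the lock's underside; axes those of the lock, NOT of the shaft, whose angle is not measured. The key is 36 mm long, 6 mm wide, and 53 to 61 mm above the underside. At the start its length is turned by 0.35 to 1.5 rad anticlockwise (seen from above) from lock x. The knob drops over it when slot and key agree within about 0.07 rad.
- shaft (a point): Centre of the lock's top face, 50 mm above its underside, where the shaft comes out; axes those of the lock. The shaft turns about the vertical from 1.6 rad down to a stop at -0.06 rad (anticlockwise positive) against about 0.18 N m of friction and stays where it is left. Press with about 5 N in the search: above some 15 N an unseated knob may drag the shaft round.
- token0: Loose steel token, a disc 38 mm in diameter and 5 mm thick lying flat; origin at the centre of its underside. Leave it alone.
- token1: Loose steel token, a disc 38 mm in diameter and 5 mm thick lying flat; origin at the centre of its underside. Leave it alone.
- token2: Loose steel token, a disc 38 mm in diameter and 5 mm thick lying flat; origin at the centre of its underside. Leave it alone.
- keyring: Loose heavy iron key ring lying flat, 87 mm across and 7 mm thick, with three keys fanned out towards its +x side, to 106 mm from its origin; origin at the centre of the ring. Leave it alone.
Mind the look-alikes: they are no part of the job. Of the things shaped like the knob, the black one is meant.

How it is judged:
On the way, in this order (a step that is already met when the one before it is completed fails the run):
1. the knob is fully home on the keyed shaft (horizontal distance between knob and seat below 0.004 m and z of knob in the frame of seat between -0.003 and 0.003 m and angle between knob's own z axis and vertical below 0.1 rad), for 0.2 s.
2. the knob, still home, is turned clockwise until its bar lies along the lock's long side (all of step 1 and angle between the x axis of knob and the x axis of lock, either way round below 0.14 rad), for 0.2 s.
At the end, for the whole second after the job is handed in: The knob is on the shaft and released, at rest: its underside's centre within 4 mm (horizontally) and 3 mm (in height) of the collar's centre, upright within 0.1 rad, its bar within 0.14 rad (8 degrees) of the lock's long axis (all of step 2 and linear speed of knob below 0.02 m/s and angular speed of knob below 0.1 rad/s); the robot touches nothing.
It fails at once if the knob is forced on the lock (more than 35 N between them) (contact force between knob and lock above 35 N).
It fails at once if a token or the key ring is moved more than 30 mm (distance of any of token0, token1, token2, keyring from where it was at the start of the episode above 0.03 m).
It also fails if it takes over 72 s, if anything falls off the work surface, if the arm or the gripper's body presses on something with over 40 N, if the wrist force passes 120 N, or if a joint passes its speed limit or range.

## Working session

There is one attempt and no reset: what is moved stays moved. The work goes in short steps, Python scripts to look and compute and a tool call to move; the robot and the scene stay as the last step left them, time stands still between calls to the robot, and variables do not carry over. Pictures are saved under pics/ and viewed, and the job is handed in when it is done.

Besides the shell and the picture viewer there is one more tool, called after ">>>" in YAML: its name, and indented under it one key for each argument. send_rows: Moves the arm, as the interface text tells. Its arguments: {"type":"object","properties":{"commands":{"type":"array","items":{"type":"array"}},"jaw":{"type":"number"},"newtons":{"type":"number"}},"required":["commands"]}

```bash
mkdir -p pics
python3 - <<'E'
from cell import ctrl, eyes
import cv2,numpy as np
print(ctrl.state())
for n in("top","side"):
    cv2.imwrite(f"pics/{n}0.png",eyes.snapshot(n)); p=eyes.camera_params(n); print(n,p)
E
```

```text
{'time_s': 0.0, 'joints': array([-1.41469531e+00,  3.09034500e-01,  1.63521567e+00,  1.80326377e-06,
        1.19968140e+00, -6.97173482e-02]), 'joint_vel': array([0.00060952, 0.00120916, 0.00015936, 0.00038436, 0.00122664,
       0.00111495]), 'joint_torque': array([ 2.34389598e-03, -4.15244865e+01, -2.76661652e+01,  5.55400982e-05,
        1.01752384e-02, -1.41678882e-05]), 'tcp_pos': array([ 0.13977349, -0.60831523,  0.23001483]), 'eef_rot': array([ 9.93631885e-01,  1.12669030e-01, -4.96562446e-05, -1.16840351e-03]), 'wrist_force': array([ 0.13896661,  0.04026588, -0.79497133]), 'ft_torque': array([-0.01854022,  0.02322823, -0.05362862]), 'gripper_width': 0.08595413141382884}
top {'mtx': array([[448.84103487,   0.        , 316.37397247],
       [  0.        , 448.84103487, 240.21599806],
       [  0.        ,   0.        ,   1.        ]]), 'D': array([-0.01695702,  0.        ,  0.        ,  0.        ,  0.        ]), 'view': array([[-0.01656345, -0.99976411,  0.01404909,  0.05221351],
       [ 0.99602563, -0.01526843,  0.08774862, -0.52292328],
       [-0.08751341,  0.01544668,  0.99604357, -0.66494471],
       [ 0.        ,  0.        ,  0.        ,  1.        ]])}
side {'mtx': array([[580.31564743,   0.        , 329.20648603],
       [  0.        , 580.31564743, 241.98491691],
       [  0.        ,   0.        ,   1.        ]]), 'D': array([-0.16626916,  0.        ,  0.        ,  0.        ,  0.        ]), 'view': array([[ 0.89398531, -0.4476931 , -0.01900427, -0.44942398],
       [ 0.3410764 ,  0.6523545 ,  0.67683121, -0.26354087],
       [-0.29061514, -0.61155907,  0.73589289, -0.63201039],
       [ 0.        ,  0.        ,  0.        ,  1.        ]])}
```

View pics/top0.png

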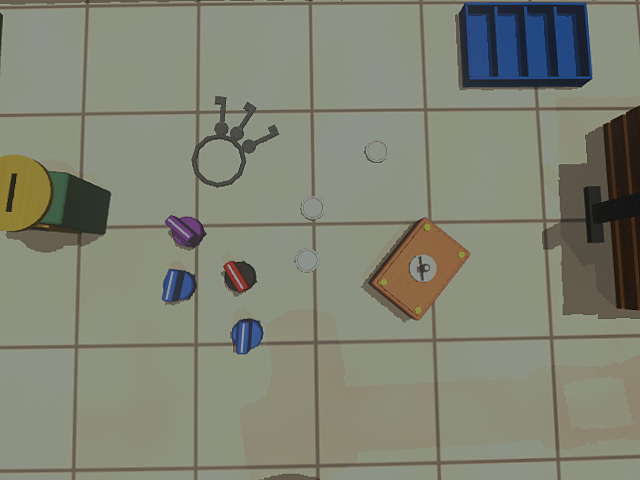

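View pics/side0.png

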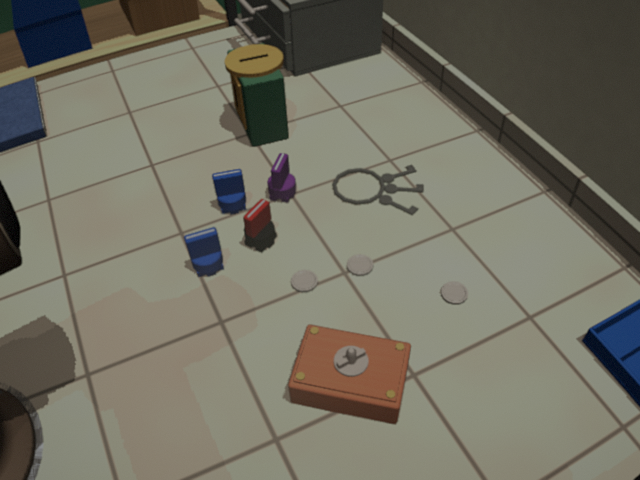

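Look-alikes in the top picture: blue (179,286), blue (247,336), purple (185,231), and black skirt with red bar (238,277). Only the last fits. I'll confirm it in an enlarged crop, with the lock next to it.

```bash
cat > h.py <<'E'
import numpy as np,cv2
from cell import ctrl,eyes
def par(n):
    p=eyes.camera_params(n);F=np.diag([1,-1,-1.]);V=p['view'];return p['mtx'],p['D'],F@V[:3,:3],F@V[:3,3]
def proj(n,P):
    K,D,R,t=par(n);return cv2.projectPoints(np.array(P,float).reshape(-1,3),cv2.Rodrigues(R)[0],t,K,D)[0].reshape(-1,2)
def ray(n,uv):
    K,D,R,t=par(n);q=cv2.undistortPoints(np.array(uv,float).reshape(-1,1,2),K,D).reshape(-1,2)
    return -R.T@t,np.c_[q,np.ones(len(q))]@R
def onz(n,uv,z):
    c,d=ray(n,uv);return c+d*((z-c[2])/d[:,2])[:,None]
E
python3 - <<'E'
from h import *
t=cv2.imread('pics/top0.png');s=cv2.imread('pics/side0.png')
def c(i,x,y,w,h,k):return cv2.resize(i[y:y+h,x:x+w],None,fx=k,fy=k,interpolation=cv2.INTER_CUBIC)
cv2.imwrite('pics/c1.png',np.hstack([c(t,208,247,60,60,6.5),c(s,220,190,60,60,6.5)]))
cv2.imwrite('pics/c2.png',np.hstack([c(t,365,212,110,110,3.6),c(s,285,315,130,110,3.6)])[:,:800])
for n in('top','side'):print(n,ray(n,[[0,0]])[0])
print(onz('top',[[238,277],[423,268],[0,480]],.05))
E
```

```text
top [0.46351824 0.05448817 0.70746615]
side [ 0.30799422 -0.41579363  0.63492366]
[[ 0.46922429  0.15940661  0.05      ]
 [ 0.47791444 -0.11166444  0.05      ]
 [ 0.18888308  0.49583148  0.05      ]]
```

View pics/c1.png

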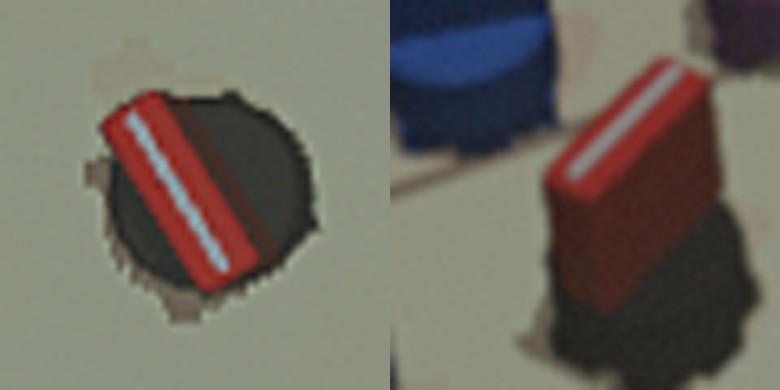

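View pics/c2.png

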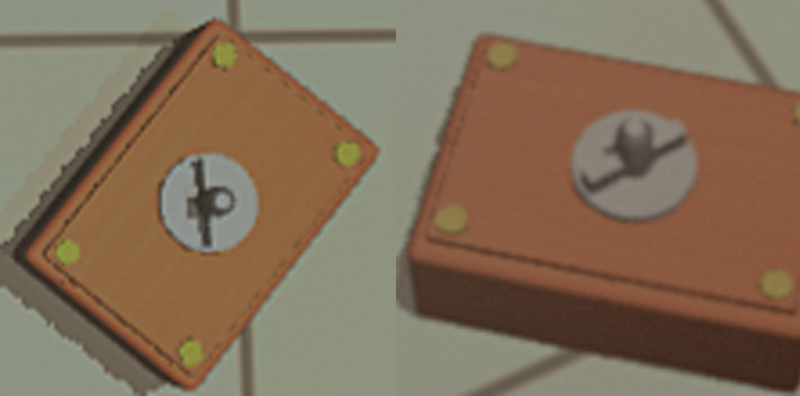

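The crop confirms it: black round skirt, red bar with a white line, at top pixel (238,277) and side pixel (259,218). The lock crop shows the collar centre at about top (423,268), and the key lies nearly along the image vertical.

Run:
```python
from h import *
f=lambda a,x,y,k:(np.array(a,float)+.5)/k-.5+[x,y]
def tri(u,v):
    c1,d1=ray('top',[u]);c2,d2=ray('side',[v]);d1=d1[0]/np.linalg.norm(d1[0]);d2=d2[0]/np.linalg.norm(d2[0])
    s=np.linalg.lstsq(np.c_[d1,-d2],c2-c1,rcond=None)[0];a=c1+s[0]*d1;b=c2+s[1]*d2;return (a+b)/2,np.linalg.norm(a-b)
kt=f([[103,127],[153,92],[258,265],[207,292]],208,247,6.5)
ks=f(np.array([[547,183],[668,60],[712,82],[592,198]])-[390,0],220,190,6.5)
P=onz('top',kt,.067);Q=onz('side',ks,.067);print(P,P.mean(0),'\n',Q,Q.mean(0));print(tri(kt.mean(0),ks.mean(0)))
for X in(P,):
  d=X[3]+X[2]-X[0]-X[1];print('bar yaw',np.arctan2(d[1],d[0]))
w=onz('top',f([[130,117],[222,268]],208,247,6.5),.067);d=w[1]-w[0];print('wl',np.arctan2(d[1],d[0]),w.mean(0))
d=(Q[0]-Q[1]+Q[3]-Q[2]);print('side yaw',np.arctan2(d[1],d[0]))
lt=f([[224,54],[348,153],[191,352],[67,252]],365,212,3.6);L=onz('top',lt,.0505);print('screws',L,L.mean(0))
d=L[0]-L[3]+L[1]-L[2];e=L[0]-L[1]+L[3]-L[2];print('long yaw',np.arctan2(d[1],d[0]),'short',np.arctan2(e[1],e[0]),np.linalg.norm(d)/2,np.linalg.norm(e)/2)
ot=f([[215,20],[378,150],[197,388],[20,250]],365,212,3.6);L=onz('top',ot,.05);print('corners',L,L.mean(0));d=L[0]-L[3]+L[1]-L[2];print(np.arctan2(d[1],d[0]))
print('collar top',onz('top',f([[209,203]],365,212,3.6),.053),'side',onz('side',f(np.array([[634,165]])-[396,0],285,315,3.6),.053))
print('pin top',onz('top',f([[222,200]],365,212,3.6),.075))
k=onz('top',f([[197,160],[207,244]],365,212,3.6),.061);d=k[0]-k[1];print('key',np.arctan2(d[1],d[0]),np.linalg.norm(d),k.mean(0))
k=onz('side',f(np.array([[588,185],[684,140]])-[396,0],285,315,3.6),.061);d=k[1]-k[0];print('key s',np.arctan2(d[1],d[0]),np.linalg.norm(d),k.mean(0))
```

```text
[[0.48484173 0.17737308 0.067     ]
 [0.49232966 0.16644549 0.067     ]
 [0.45424691 0.14360339 0.067     ]
 [0.44857392 0.15471961 0.067     ]] [0.46999805 0.16053539 0.067     ] 
 [[0.44720257 0.15249274 0.067     ]
 [0.48485047 0.17608259 0.067     ]
 [0.49079421 0.16493271 0.067     ]
 [0.45417756 0.14368928 0.067     ]] [0.4692562  0.15929933 0.067     ]
(array([0.46974584, 0.16088893, 0.06516106]), np.float64(0.0004779123945249811))
bar yaw -2.592464471682349
wl -2.5988771365880026 [0.47032953 0.16145865 0.067     ]
side yaw -2.5984592303753993
screws [[ 0.53890418 -0.11956766  0.0505    ]
 [ 0.49735268 -0.16910514  0.0505    ]
 [ 0.41783071 -0.10156618  0.0505    ]
 [ 0.45897773 -0.05242825  0.0505    ]] [ 0.47826632 -0.1106668   0.0505    ]
long yaw -0.7013808935759058 short 0.8732594903986355 0.10435763009080945 0.06437367996950914
corners [[ 0.55311668 -0.11651444  0.05      ]
 [ 0.49840989 -0.18173909  0.05      ]
 [ 0.40333627 -0.10361406  0.05      ]
 [ 0.4601092  -0.03339495  0.05      ]] [ 0.47874301 -0.10881563  0.05      ]
-0.7087248368772442
collar top [[ 0.47781571 -0.11045564  0.053     ]] side [[ 0.47669355 -0.10972094  0.053     ]]
pin top [[ 0.47842512 -0.110086    0.075     ]]
key 0.0829304017018837 0.033823373170598935 [ 0.47812451 -0.10562986  0.061     ]
key s 0.017164404652842653 0.03469012607780673 [ 0.47548936 -0.11342454  0.061     ]
```

```bash
cat >> h.py <<'E'
from scipy.spatial.transform import Rotation as Ro
def plan(p,yaw):
    s=ctrl.state();M=Ro.from_quat(s['eef_rot']).as_matrix();psi=np.arctan2(M[1,0],M[0,0])
    d=M.T@(np.array(p)-s['tcp_pos'])/.04
    dy=(yaw-psi+np.pi/2)%np.pi-np.pi/2
    print('t',round(s['time_s'],2),'tcp',s['tcp_pos'].round(4),'yaw',round(psi,4),'tilt',M[:,2].round(4),'F',s['wrist_force'].round(2),'T',s['ft_torque'].round(3),'w',round(s['gripper_width'],4),'q',s['joints'].round(2))
    print('shift units',d.round(2),'spin units',round(-dy/np.radians(6),2))
E
python3 -c "
from h import *
plan([.4697,.1602,.15],.546)
print(onz('top',[[600,210],[585,190],[179,286],[247,336],[185,231]],0.05))"
```

```text
t 0.1 tcp [ 0.1397 -0.6084  0.2302] yaw 0.2258 tilt [-4.0e-04  2.1e-03 -1.0e+00] F [0.33 0.24 0.26] T [-0.01   0.025  0.013] w 0.0851 q [-1.41  0.31  1.64 -0.    1.2  -0.07]
shift units [ 12.34 -16.88   2.04] spin units -3.06
[[ 0.56034347 -0.38285387  0.05      ]
 [ 0.59107437 -0.36199849  0.05      ]
 [ 0.45753326  0.24511808  0.05      ]
 [ 0.38417392  0.14662969  0.05      ]
 [ 0.53783526  0.23710047  0.05      ]]
```

>>> send_rows:
  commands:
    - [[0.7,-0.95,0],0]
    - [[0.7,-0.95,0],0]
    - [[0.7,-0.95,0],0]
    - [[0.7,-0.95,0],0]
    - [[0.7,-0.95,0],0]
    - [[0.7,-0.95,0],0]
    - [[0.7,-0.95,0],0]
    - [[0.7,-0.95,0],0]
    - [[0.7,-0.95,0],0]
    - [[0.7,-0.95,0],0]
  jaw: 0.6
  newtons: 50

```text
time_s: 1.35
tcp_pos: [0.3307, -0.1627, 0.2273]
eef_rot: [0.994, 0.108, 0.0, -0.004]
wrist_force: [0.6, 0.4, 0.1]
gripper_width: 0.0513
```

```bash
python3 -c "
from h import *
plan([.4697,.1602,.12],.546)"
```

```text
t 1.35 tcp [ 0.3307 -0.1627  0.2273] yaw 0.2174 tilt [-6.0e-04  7.2e-03 -1.0e+00] F [0.63 0.4  0.09] T [ 0.021  0.012 -0.033] w 0.0513 q [-0.58 -0.21  2.19  0.01  1.17  0.77]
shift units [ 5.13 -7.11  2.74] spin units -3.14
```

>>> send_rows:
  commands:
    - [[0.65,-0.9,0.1],0]
    - [[0.65,-0.9,0.1],0]
    - [[0.65,-0.9,0.2],0]
    - [[0.65,-0.9,0.2],0]
    - [[0.65,-0.9,0.2],0]
    - [[0.65,-0.9,0.2],0]
    - [[0.6,-0.8,0.2],0]
    - [[0,0,0],-1]
    - [[0,0,0],-1]
    - [[0,0,0],-1]
    - [[0,0,0],0]

```text
time_s: 2.72
tcp_pos: [0.4532, 0.1324, 0.1767]
eef_rot: [0.963, 0.271, -0.001, -0.003]
wrist_force: [-0.9, 0.6, -0.7]
gripper_width: 0.0511
```

```bash
python3 -c "
from h import *
plan([.4697,.1602,.035],.546)"
```

```text
t 2.73 tcp [0.4532 0.1324 0.1767] yaw 0.5484 tilt [-0.0033  0.0049 -1.    ] F [-0.91  0.63 -0.73] T [-0.035 -0.004  0.023] w 0.0511 q [0.19 0.08 2.03 0.01 1.04 1.21]
shift units [ 0.71 -0.36  3.54] spin units 0.02
```

>>> send_rows:
  commands:
    - [[0.7,-0.35,0.3],0]
    - [[0,0,0.7],0]
    - [[0,0,0],0]
    - [[0,0,0],0]

```text
time_s: 3.22
tcp_pos: [0.4707, 0.1596, 0.1368]
eef_rot: [0.964, 0.267, -0.0, -0.003]
wrist_force: [0.6, 0.7, -0.3]
gripper_width: 0.0514
```

Run:
```python
from h import *
plan([.4697,.1602,.035],.546)
s=eyes.snapshot('side');t=eyes.snapshot('top')
cv2.imwrite('pics/a1.png',np.hstack([cv2.resize(t[200:350,150:300],(400,400)),cv2.resize(s[100:290,170:360],(400,400))]))
```

```text
t 3.23 tcp [0.4707 0.1596 0.1368] yaw 0.5412 tilt [-0.0017  0.0051 -1.    ] F [ 0.64  0.7  -0.33] T [ 0.039 -0.008  0.026] w 0.0514 q [0.24 0.18 2.01 0.01 0.95 1.26]
shift units [-0.02 -0.01  2.55] spin units -0.05
```

View pics/a1.png

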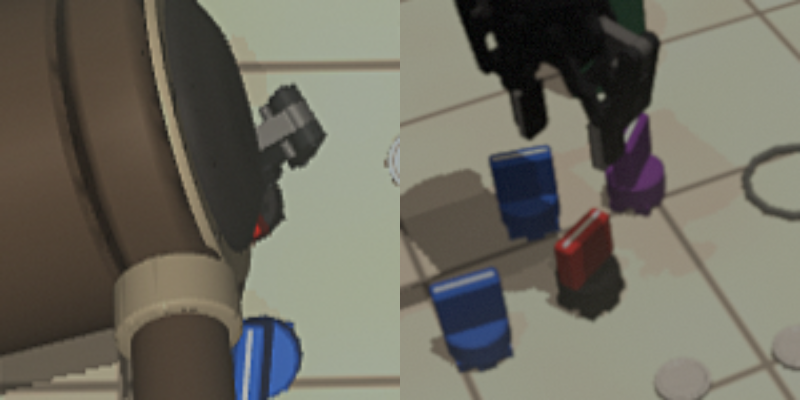

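The side view shows the fingers above the red bar (crop about (585,240)), and no neighbour is under them. I'll go down.

>>> send_rows:
  commands:
    - [[0,0,0.8],0]
    - [[0,0,0.8],0]
    - [[0,0,0.6],0]
    - [[0,0,0.2],0]
    - [[0,0,0],0]

```text
time_s: 3.95
tcp_pos: [0.4763, 0.1605, 0.0447]
eef_rot: [0.964, 0.266, 0.006, -0.002]
wrist_force: [1.0, 0.3, 0.6]
gripper_width: 0.051
```

```bash
python3 -c "
from h import *
plan([.4697,.1602,.035],.546)"
```

```text
t 3.95 tcp [0.4763 0.1605 0.0447] yaw 0.5383 tilt [ 0.0106  0.008  -0.9999] F [0.99 0.25 0.65] T [-0.016  0.022 -0.046] w 0.051 q [0.23 0.34 2.04 0.01 0.75 1.26]
shift units [-0.15 -0.08  0.24] spin units -0.07
```

>>> send_rows:
  commands:
    - [[-0.15,-0.08,0.22],0]
    - [[0,0,0],0]

```text
time_s: 4.2
tcp_pos: [0.4706, 0.1605, 0.0372]
eef_rot: [0.964, 0.266, 0.008, -0.002]
wrist_force: [-0.8, -0.2, -0.9]
gripper_width: 0.0508
```

```bash
python3 -c "
from h import *
plan([.4697,.1602,.035],.546)"
```

```text
t 4.2 tcp [0.4706 0.1605 0.0372] yaw 0.5382 tilt [ 0.0137  0.0088 -0.9999] F [-0.8  -0.21 -0.91] T [0.032 0.028 0.047] w 0.0508 q [0.24 0.34 2.06 0.01 0.72 1.26]
shift units [-0.02 -0.    0.06] spin units -0.07
```

>>> send_rows:
  commands:
    - [[0,0,0],0]
    - [[0,0,0],0]
    - [[0,0,0],0]
    - [[0,0,0],0]
    - [[0,0,0],0]
    - [[0,0,0],0]
  jaw: 0
  newtons: 50

```text
time_s: 4.95
tcp_pos: [0.4711, 0.1608, 0.038]
eef_rot: [0.964, 0.266, 0.009, -0.002]
wrist_force: [0.1, 0.5, -0.8]
gripper_width: 0.0148
```

```bash
python3 -c "
from h import *
plan([.4697,.1602,.035],.546)"
```

```text
t 4.95 tcp [0.4711 0.1608 0.038 ] yaw 0.5382 tilt [ 0.0151  0.0093 -0.9998] F [ 0.08  0.52 -0.84] T [ 0.041 -0.002 -0.024] w 0.0148 q [0.24 0.34 2.06 0.01 0.72 1.26]
shift units [-0.04 -0.01  0.07] spin units -0.07
```

>>> send_rows:
  commands:
    - [[0,0,-0.3],0]
    - [[0,0,-0.6],0]
    - [[0,0,-0.6],0]
    - [[0,0,-0.6],0]
    - [[0,0,-0.6],0]
    - [[0,0,-0.5],0]
    - [[0,0,0],0]

```text
time_s: 5.82
tcp_pos: [0.4694, 0.1596, 0.1741]
eef_rot: [0.964, 0.266, 0.01, -0.002]
wrist_force: [-0.0, 0.5, -2.3]
gripper_width: 0.0153
```

```bash
python3 -c "
from h import *
plan([.478,-.1103,.17],.05)
s=eyes.snapshot('side')
cv2.imwrite('pics/a2.png',cv2.resize(s[40:290,150:400],(600,600)))"
```

```text
t 5.83 tcp [0.4694 0.1596 0.1741] yaw 0.5382 tilt [ 0.018   0.0099 -0.9998] F [-0.03  0.52 -2.31] T [-0.061 -0.007  0.006] w 0.0153 q [0.24 0.11 2.   0.01 1.01 1.27]
shift units [-3.27  5.9   0.04] spin units 4.66
```

View pics/a2.png

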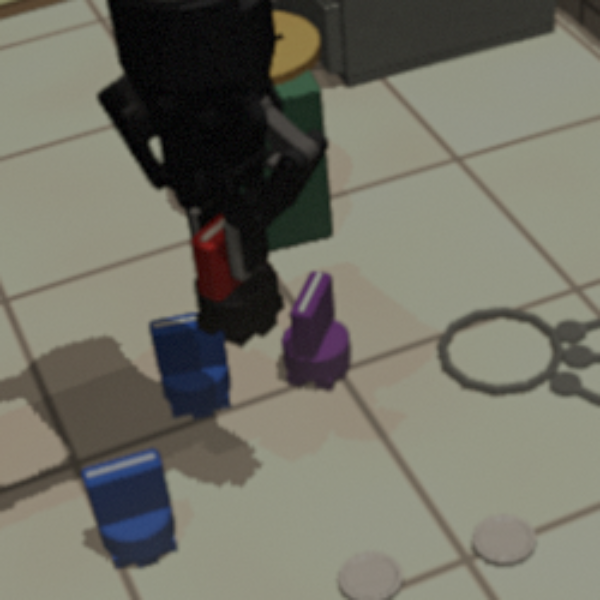

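>>> send_rows:
  commands:
    - [[-0.3,0.5,0],0]
    - [[-0.5,0.9,0],0]
    - [[-0.5,0.9,0],0]
    - [[-0.5,0.9,0],0]
    - [[-0.5,0.9,0],0]
    - [[-0.5,0.9,0],0]
    - [[-0.3,0.6,0],0]
    - [[0,0,0],1]
    - [[0,0,0],1]
    - [[0,0,0],1]
    - [[0,0,0],0.8]
    - [[0,0,0],0]

```text
time_s: 7.38
tcp_pos: [0.4659, -0.103, 0.1559]
eef_rot: [0.998, 0.064, -0.004, -0.008]
wrist_force: [-0.2, 0.0, -2.4]
gripper_width: 0.0151
```

```bash
python3 -c "
from h import *
plan([.4795,-.1103,.13],.05)
s=eyes.snapshot('side')
cv2.imwrite('pics/a3.png',cv2.resize(s[200:450,230:480],(600,600)))"
```

```text
t 7.38 tcp [ 0.4659 -0.103   0.1559] yaw 0.1279 tilt [-0.0095  0.0148 -0.9998] F [-0.16  0.04 -2.37] T [-0.054 -0.037  0.01 ] w 0.0151 q [-0.32  0.12  2.03  0.01  1.    1.12]
shift units [0.32 0.23 0.64] spin units 0.74
```

View pics/a3.png

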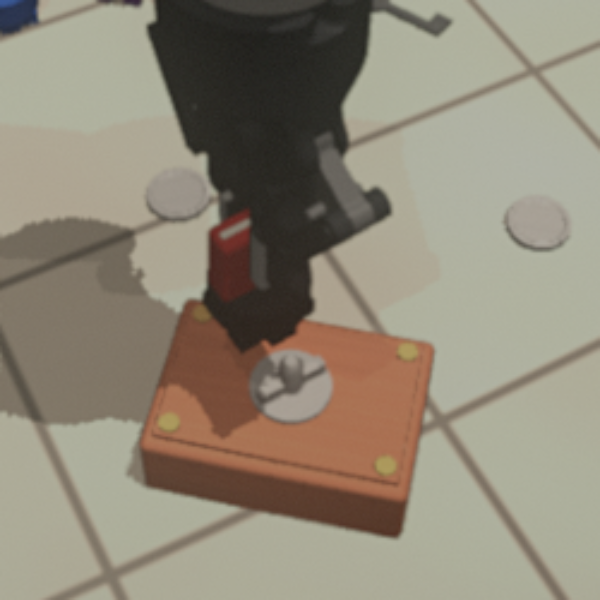

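>>> send_rows:
  commands:
    - [[0.3,0.2,0.1],0]
    - [[0,0,0],0.6]
    - [[0,0,0],0]

```text
time_s: 7.8
tcp_pos: [0.4804, -0.1101, 0.1504]
eef_rot: [0.999, 0.034, -0.004, -0.007]
wrist_force: [-0.2, -0.4, -1.4]
gripper_width: 0.0153
```

```bash
python3 -c "
from h import *
plan([.4795,-.1103,.119],.05)
s=eyes.snapshot('side')
cv2.imwrite('pics/a4.png',cv2.resize(s[280:410,280:410],(600,600),interpolation=2))"
```

```text
t 7.8 tcp [ 0.4804 -0.1101  0.1504] yaw 0.0671 tilt [-0.0095  0.0146 -0.9998] F [-0.18 -0.39 -1.41] T [-0.04  -0.064 -0.026] w 0.0153 q [-0.32  0.16  2.    0.01  1.    1.18]
shift units [-0.02  0.01  0.78] spin units 0.16
```

View pics/a4.png

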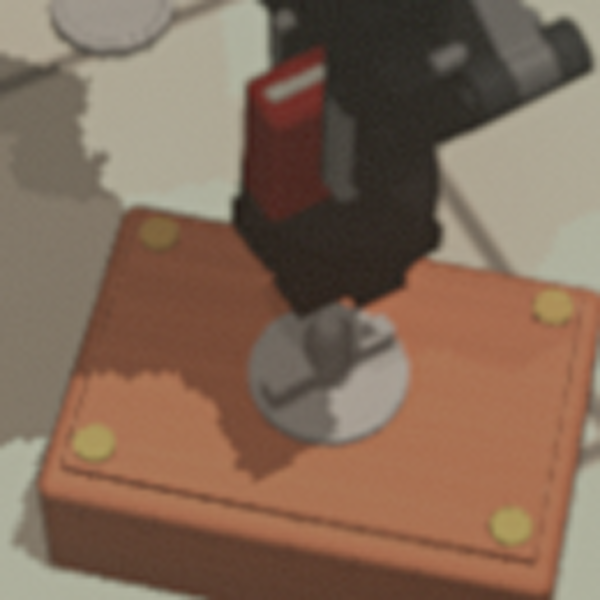

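```bash
python3 -c "
from h import *
a=np.linspace(0,2*np.pi,60)
for z in(.1124,.1404):
  c=proj('side',np.c_[.4789+.023*np.cos(a),-.1102+.023*np.sin(a),0*a+z]);print(((c.min(0)-280+.5)*4.615).round(),((c.max(0)-280+.5)*4.615).round())
k=onz('side',(np.array([[268,395],[390,338]])+.5)/4.615-.5+280,.061);d=k[1]-k[0];print(np.arctan2(d[1],d[0]),k)
"
```

```text
[242. 159.] [439. 323.]
[240.  88.] [445. 255.]
0.01627525041639037 [[ 0.45834561 -0.1126093   0.061     ]
 [ 0.4927381  -0.11204951  0.061     ]]
```

>>> send_rows:
  commands:
    - [[0,0,0.3],0]
    - [[0,0,0.3],0]
    - [[0,0,0.2],0]
    - [[0,0,0],0]

```text
time_s: 8.35
tcp_pos: [0.4797, -0.1096, 0.1152]
eef_rot: [0.999, 0.035, -0.005, -0.008]
wrist_force: [-1.3, -0.3, -1.5]
gripper_width: 0.0149
```

```bash
python3 -c "
from h import *
plan([.4795,-.1103,.108],.05)"
```

```text
t 8.35 tcp [ 0.4797 -0.1096  0.1152] yaw 0.0694 tilt [-0.0107  0.0149 -0.9998] F [-1.31 -0.31 -1.48] T [ 0.012 -0.021 -0.039] w 0.0149 q [-0.32  0.21  2.02  0.01  0.92  1.17]
shift units [-0.01  0.02  0.18] spin units 0.18
```

>>> send_rows:
  commands:
    - [[0,0,0.08],0]
    - [[0,0,0.08],0]
    - [[0,0,0],0]

```text
time_s: 8.72
tcp_pos: [0.4801, -0.1096, 0.1087]
eef_rot: [0.999, 0.035, -0.005, -0.007]
wrist_force: [-0.7, -0.3, -1.5]
gripper_width: 0.0152
```

>>> send_rows:
  commands:
    - [[0,0,0.08],0]
    - [[0,0,0],0]

```text
time_s: 8.98
tcp_pos: [0.4804, -0.1097, 0.1057]
eef_rot: [0.999, 0.035, -0.004, -0.007]
wrist_force: [0.2, -0.0, -0.8]
gripper_width: 0.0151
```

>>> send_rows:
  commands:
    - [[0,0,0.08],0]
    - [[0,0,0],0]

```text
time_s: 9.22
tcp_pos: [0.4805, -0.1097, 0.1024]
eef_rot: [0.999, 0.035, -0.004, -0.007]
wrist_force: [-0.3, -0.5, -1.5]
gripper_width: 0.0152
```

>>> send_rows:
  commands:
    - [[0,0,0.06],0]
    - [[0,0,0],0]

```text
time_s: 9.48
tcp_pos: [0.4805, -0.1096, 0.0999]
eef_rot: [0.999, 0.035, -0.004, -0.007]
wrist_force: [0.4, -0.6, -1.4]
gripper_width: 0.0149
```

>>> send_rows:
  commands:
    - [[0,0,0.04],0]
    - [[0,0,0],0]

```text
time_s: 9.72
tcp_pos: [0.4802, -0.1097, 0.0983]
eef_rot: [0.999, 0.035, -0.004, -0.007]
wrist_force: [-0.2, -0.6, -1.3]
gripper_width: 0.0152
```

>>> send_rows:
  commands:
    - [[0,0,0.04],0]
    - [[0,0,0],0]

```text
time_s: 9.98
tcp_pos: [0.4798, -0.1096, 0.0964]
eef_rot: [0.999, 0.035, -0.005, -0.007]
wrist_force: [0.5, 0.1, -1.5]
gripper_width: 0.0151
```

>>> send_rows:
  commands:
    - [[0,0,0.03],0]
    - [[0,0,0],0]

```text
time_s: 10.22
tcp_pos: [0.4797, -0.1096, 0.095]
eef_rot: [0.999, 0.035, -0.005, -0.007]
wrist_force: [-0.8, 0.1, -1.6]
gripper_width: 0.0148
```

>>> send_rows:
  commands:
    - [[0,0,0.03],0]
    - [[0,0,0],0]

```text
time_s: 10.48
tcp_pos: [0.4796, -0.1095, 0.0937]
eef_rot: [0.999, 0.035, -0.005, -0.007]
wrist_force: [-0.4, -0.7, -2.6]
gripper_width: 0.0152
```

>>> send_rows:
  commands:
    - [[0,0,0.03],0]
    - [[0,0,0],0]

```text
time_s: 10.72
tcp_pos: [0.4796, -0.1095, 0.0924]
eef_rot: [0.999, 0.035, -0.005, -0.007]
wrist_force: [-0.6, -0.0, -0.8]
gripper_width: 0.0154
```

>>> send_rows:
  commands:
    - [[0,0,0.025],0]
    - [[0,0,0],0]

```text
time_s: 10.98
tcp_pos: [0.4796, -0.1095, 0.0915]
eef_rot: [0.999, 0.035, -0.005, -0.007]
wrist_force: [-0.7, -0.7, -1.0]
gripper_width: 0.0152
```

>>> send_rows:
  commands:
    - [[0,0,0.02],0]
    - [[0,0,0],0]

```text
time_s: 11.22
tcp_pos: [0.4797, -0.1095, 0.0915]
eef_rot: [0.999, 0.035, -0.005, -0.007]
wrist_force: [-1.9, -0.0, -0.3]
gripper_width: 0.0154
```

```bash
python3 -c "
from h import *
plan([.4795,-.1103,.091],.05)
s=eyes.snapshot('side')
cv2.imwrite('pics/a5.png',cv2.resize(s[280:410,280:410],(600,600),interpolation=2))"
```

```text
t 11.22 tcp [ 0.4797 -0.1095  0.0915] yaw 0.0699 tilt [-0.0109  0.0144 -0.9998] F [-1.9  -0.04 -0.27] T [ 0.001  0.228 -0.041] w 0.0154 q [-0.32  0.25  2.03  0.01  0.87  1.17]
shift units [-0.01  0.02  0.01] spin units 0.19
```

View pics/a5.png

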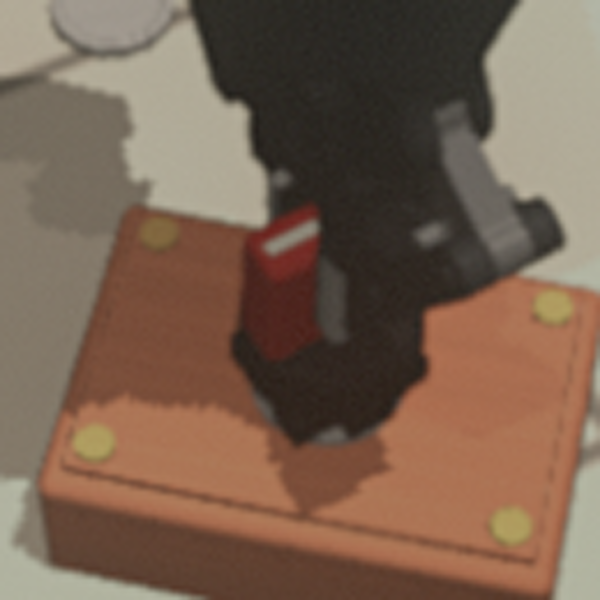

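Contact came at TCP z 0.0915, so the underside is at about 0.0535, on the collar. It went past the key top (0.061) with no resistance, so it dropped in. I'll confirm with a light press, then begin turning clockwise in small steps.

>>> send_rows:
  commands:
    - [[0,0,0.02],0]
    - [[0,0,0],0]

```text
time_s: 11.52
tcp_pos: [0.4797, -0.1095, 0.0914]
eef_rot: [0.999, 0.035, -0.005, -0.007]
wrist_force: [-1.3, 0.3, 0.7]
gripper_width: 0.0152
```

>>> send_rows:
  commands:
    - [[0,0,0],0.4]
    - [[0,0,0],0.4]
    - [[0,0,0],0]

```text
time_s: 11.9
tcp_pos: [0.4798, -0.1101, 0.0914]
eef_rot: [1.0, -0.007, -0.005, -0.006]
wrist_force: [-1.8, 0.6, 1.8]
gripper_width: 0.0152
```

```bash
python3 -c "
from h import *
plan([.4795,-.1103,.091],-.703)"
```

```text
t 11.9 tcp [ 0.4798 -0.1101  0.0914] yaw -0.0139 tilt [-0.0106  0.0128 -0.9999] F [-1.84  0.56  1.84] T [0.065 0.341 0.144] w 0.0152 q [-0.32  0.25  2.03  0.01  0.87  1.26]
shift units [-0.01  0.01  0.01] spin units 6.58
```

>>> send_rows:
  commands:
    - [[0,0,0],0.4]
    - [[0,0,0],0.4]
    - [[0,0,0],0.4]
    - [[0,0,0],0]

```text
time_s: 12.4
tcp_pos: [0.4798, -0.1102, 0.0914]
eef_rot: [0.998, -0.069, -0.006, -0.006]
wrist_force: [-1.7, -0.3, 2.4]
gripper_width: 0.0152
```

```bash
python3 -c "
from h import *
plan([.4795,-.1103,.091],-.703)"
```

```text
t 12.4 tcp [ 0.4798 -0.1102  0.0914] yaw -0.138 tilt [-0.0108  0.0121 -0.9999] F [-1.74 -0.28  2.39] T [-0.05   0.293  0.072] w 0.0152 q [-0.32  0.25  2.03  0.01  0.87  1.38]
shift units [-0.01  0.    0.01] spin units 5.4
```

>>> send_rows:
  commands:
    - [[0,0,0],0.4]
    - [[0,0,0],0.4]
    - [[0,0,0],0.4]
    - [[0,0,0],0.4]
    - [[0,0,0],0.4]
    - [[0,0,0],0]

```text
time_s: 13.15
tcp_pos: [0.4797, -0.1104, 0.0914]
eef_rot: [0.985, -0.171, -0.006, -0.005]
wrist_force: [-1.7, -0.3, 1.1]
gripper_width: 0.0156
```

```bash
python3 -c "
from h import *
plan([.4795,-.1103,.091],-.703)"
```

```text
t 13.15 tcp [ 0.4797 -0.1104  0.0914] yaw -0.3441 tilt [-0.0112  0.0112 -0.9999] F [-1.69 -0.31  1.05] T [-0.108  0.303  0.142] w 0.0156 q [-0.32  0.25  2.03  0.01  0.87  1.59]
shift units [-0.01 -0.    0.01] spin units 3.43
```

>>> send_rows:
  commands:
    - [[0,0,0],0.4]
    - [[0,0,0],0.4]
    - [[0,0,0],0.4]
    - [[0,0,0],0.4]
    - [[0,0,0],0.4]
    - [[0,0,0],0.4]
    - [[0,0,0],0.4]
    - [[0,0,0],0]

```text
time_s: 14.15
tcp_pos: [0.4795, -0.1107, 0.0914]
eef_rot: [0.95, -0.311, -0.007, -0.003]
wrist_force: [-2.5, 0.1, 2.8]
gripper_width: 0.0157
```

```bash
python3 -c "
from h import *
plan([.4795,-.1103,.091],-.703)
s=eyes.snapshot('side');t=eyes.snapshot('top')
cv2.imwrite('pics/a6.png',np.hstack([cv2.resize(s[280:430,270:420],(400,400),interpolation=2),cv2.resize(t[190:340,340:490],(400,400),interpolation=2)]))"
```

```text
t 14.15 tcp [ 0.4795 -0.1107  0.0914] yaw -0.6321 tilt [-0.0117  0.01   -0.9999] F [-2.52  0.06  2.77] T [-0.048  0.317  0.076] w 0.0157 q [-0.32  0.25  2.03  0.01  0.87  1.88]
shift units [-0.01 -0.01  0.01] spin units 0.68
```

View pics/a6.png

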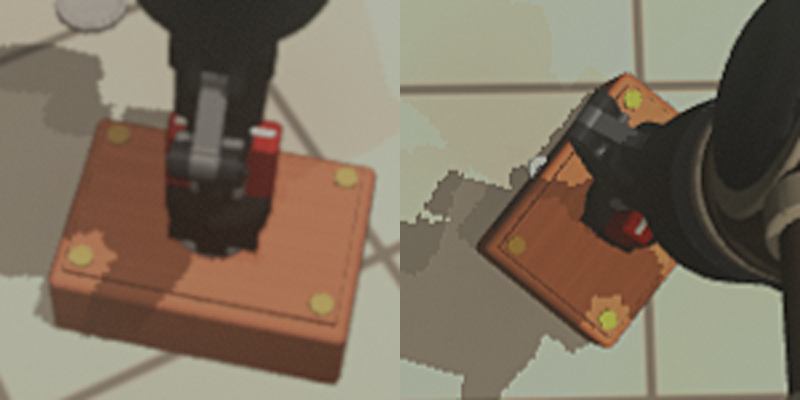

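In the top view the steel tongue is now showing at the lock's +y side (crop (537,165)), so the shaft is turning with the knob. About 4° remain.

>>> send_rows:
  commands:
    - [[0,0,0],0.35]
    - [[0,0,0],0.3]
    - [[0,0,0],0]
    - [[0,0,0],0]

```text
time_s: 14.75
tcp_pos: [0.4794, -0.1107, 0.0913]
eef_rot: [0.939, -0.345, -0.007, -0.003]
wrist_force: [-1.7, 0.5, 2.3]
gripper_width: 0.015
```

```bash
python3 -c "
from h import *
plan([.4795,-.1103,.091],-.703)"
```

```text
t 14.75 tcp [ 0.4794 -0.1107  0.0913] yaw -0.7036 tilt [-0.0118  0.0099 -0.9999] F [-1.65  0.53  2.34] T [-0.1    0.303  0.114] w 0.015 q [-0.32  0.25  2.03  0.01  0.87  1.95]
shift units [-0.01 -0.01  0.01] spin units -0.01
```

>>> send_rows:
  commands:
    - [[0,0,0],0]
    - [[0,0,0],0]
    - [[0,0,0],0]
    - [[0,0,0],0]
    - [[0,0,0],0]
  jaw: 0.6

```text
time_s: 15.38
tcp_pos: [0.4813, -0.1108, 0.0914]
eef_rot: [0.938, -0.346, -0.005, -0.003]
wrist_force: [-0.0, 0.5, 0.7]
gripper_width: 0.0512
```

>>> send_rows:
  commands:
    - [[0,0,-0.2],0]
    - [[0,0,-0.5],0]
    - [[0,0,-0.6],0]
    - [[0,0,-0.6],0]
    - [[0,0,-0.6],0]
    - [[0,0,-0.6],0]
    - [[0,0,0],0]

```text
time_s: 16.25
tcp_pos: [0.4827, -0.1122, 0.2221]
eef_rot: [0.938, -0.346, -0.004, -0.004]
wrist_force: [0.1, -0.7, 0.2]
gripper_width: 0.0514
```

```bash
python3 -c "
from h import *
plan([.4795,-.1103,.091],-.703)
s=eyes.snapshot('side')
cv2.imwrite('pics/a7.png',cv2.resize(s[280:430,270:420],(600,600),interpolation=2))"
```

```text
t 16.25 tcp [ 0.4827 -0.1122  0.2221] yaw -0.7057 tilt [-0.0049  0.0094 -0.9999] F [ 0.14 -0.69  0.2 ] T [ 0.015 -0.044  0.049] w 0.0514 q [-0.32  0.07  1.94  0.01  1.14  1.95]
shift units [-0.06  0.03  3.28] spin units -0.03
```

View pics/a7.png

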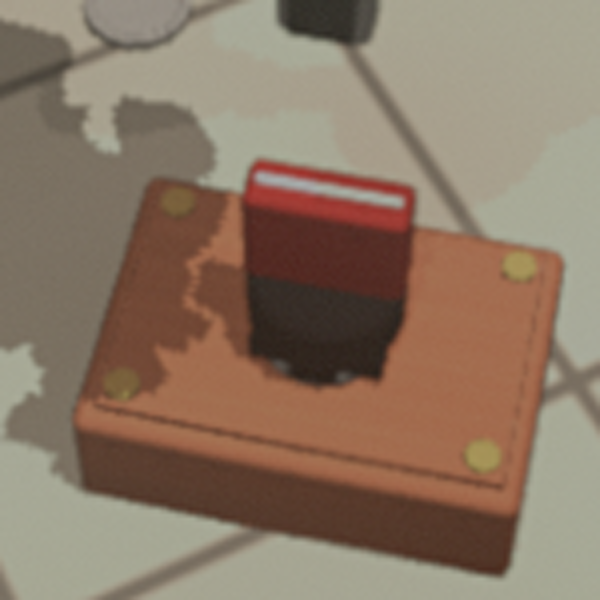

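The knob stands on the shaft with the bar along the long side (white line crop (253,177)–(405,203)). I'll swing the arm aside for a clear top view and measure from both cameras.

>>> send_rows:
  commands:
    - [[0.6,0.8,0],0]
    - [[0.6,0.8,0],0]
    - [[0.6,0.8,0],0]
    - [[0.6,0.8,0],0]
    - [[0,0,0],0]

```text
time_s: 16.92
tcp_pos: [0.4677, -0.2729, 0.2114]
eef_rot: [0.939, -0.344, -0.011, -0.005]
wrist_force: [-0.1, 1.0, 0.2]
gripper_width: 0.0514
```

```bash
python3 -c "
from h import *
plan([.4795,-.1103,.091],-.703)
s=eyes.snapshot('side');t=eyes.snapshot('top')
cv2.imwrite('pics/a8.png',np.hstack([cv2.resize(s[300:380,320:400],(400,400),interpolation=2),cv2.resize(t[210:320,360:470],(400,400),interpolation=2)]));cv2.imwrite('pics/a9.png',t)"
```

```text
t 16.93 tcp [ 0.4677 -0.2729  0.2114] yaw -0.7033 tilt [-0.017   0.0167 -0.9997] F [-0.1   1.01  0.18] T [-0.016  0.008  0.028] w 0.0514 q [-0.61  0.18  1.83  0.    1.15  1.66]
shift units [-2.33 -3.29  3.07] spin units -0.0
```

View pics/a8.png

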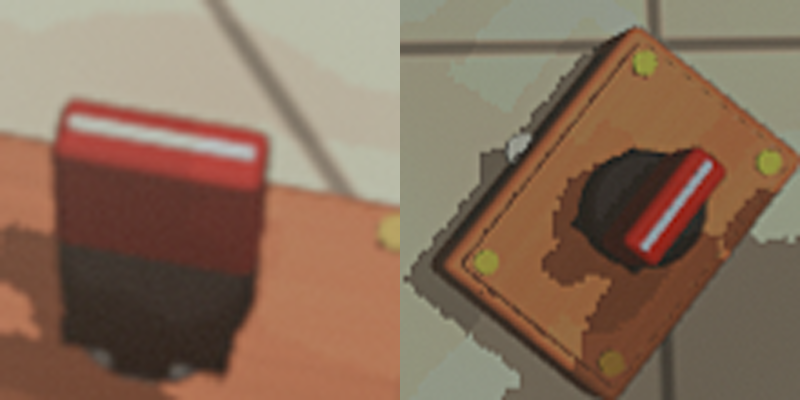

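View pics/a9.png

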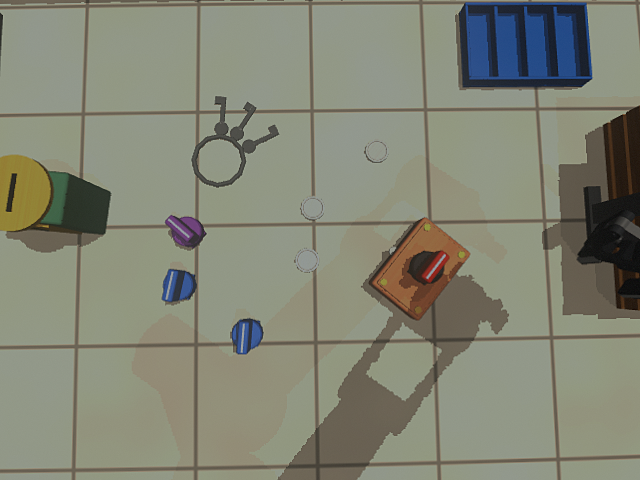

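Run:
```python
from h import *
wt=(np.array([[245,248],[310,163]],float)+.5)*110/400-.5+[360,210]
wt=(np.array([[644-400,249],[709-400,163]],float)+.5)*110/400-.5+[360,210]
ws=(np.array([[70,122],[256,154]],float)+.5)/5-.5+[320,300]
for n,w in(('top',wt),('side',ws)):
  P=onz(n,w,.12);d=P[1]-P[0];print(n,P.mean(0),(np.arctan2(d[1],d[0])+.703+1.57)%np.pi-1.57)
c1,d1=ray('top',[wt.mean(0)]);c2,d2=ray('side',[ws.mean(0)])
s=np.linalg.lstsq(np.c_[d1[0],-d2[0]],c2-c1,rcond=None)[0];print('tri',c1+s[0]*d1[0],c2+s[1]*d2[0])
```

```text
top [ 0.47838845 -0.11083697  0.12      ] 0.02129477138586089
side [ 0.47776539 -0.10942813  0.12      ] 0.018567914672406483
tri [ 0.47831567 -0.11044731  0.12125403] [ 0.47746346 -0.11015106  0.12114916]
```

>>> send_rows:
  commands:
    - [[-0.4,-0.3,-0.5],0]
    - [[-0.4,0.0,-0.5],0]
    - [[0,0,0],0]
    - [[0,0,0],0]

```text
time_s: 17.52
tcp_pos: [0.4501, -0.2351, 0.2493]
eef_rot: [0.94, -0.341, -0.015, -0.007]
wrist_force: [-0.7, 0.2, 1.1]
gripper_width: 0.0511
```

Bar top is at z 0.121 (0.120 expected when home), xy is within 1 mm of the collar, and the angle error is about 0.02 rad. All within limits, and the gripper is free, so I'm handing in.

```bash
python3 -c "
from cell import ctrl
print(ctrl.sign_off())"
```

```text
the job is handed in; nothing more can be done
None
```

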